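# Bearing balls into the dish, tweezers set to the mark

## Task

Get ready to refit a hub bearing: tip all five steel balls from the copper dipper into the blue dish and stand the empty dipper upright on the bench again, clear of the dish. Then lift the sprung tweezers off their rest by the orange finger rests, squeeze until the red pointer stands over the green mark, and hold them there steadily in the air with both tips over the dish and above its rim, touching nothing: finish while still holding that gap. Leave the bottle, jar and wrench alone.

Things in the scene. Friction and masses are not known exactly. Their poses are not given: they have to be found in the camera images.
- dish: Round blue steel parts dish, fixed to the bench. Origin: centre of its underside, on the bench. 132 mm across the rim, 120 mm across the foot, 40 mm high, wall 4 mm, floor 4 mm thick; open above.
- dipper_cup (a point): Loose copper dipper, about 90 g: cup with a round wooden handle. Point: cup centre, 17 mm above its underside; z out of the mouth, -x along the level handle (to the robot). Cup 34 mm high, foot 48 mm, rim 100 mm across; wall 3 mm, flared 37 degrees. The balls lie in one layer on its floor and roll over the lip when it is tipped about 70 to 100 degrees about the handle.
- dipper_grip (a point): Where to grip the dipper: on the axis of its round handle (14 mm diameter), 85 mm from the cup's centre along the dipper's -x and 30 mm above its underside. The handle runs from 42 to 147 mm from the cup's centre.
- ball0_center (a point): Centre of a loose steel bearing ball, 14 mm diameter, 11 g; it starts in the dipper.
- ball1_center (a point): Centre of a loose steel bearing ball, 14 mm diameter, 11 g; it starts in the dipper.
- ball2_center (a point): Centre of a loose steel bearing ball, 14 mm diameter, 11 g; it starts in the dipper.
- ball3_center (a point): Centre of a loose steel bearing ball, 14 mm diameter, 11 g; it starts in the dipper.
- ball4_center (a point): Centre of a loose steel bearing ball, 14 mm diameter, 11 g; it starts in the dipper.
- rest: Low dark wooden rest, fixed to the bench; the tweezers lie on it. Origin: centre of its underside; x along the tweezers to the tips. Foot board 160 x 50 x 8 mm; two cross rails, tops 30 mm above the bench, 58 mm behind and 55 mm ahead of the centre, with free space between them for the fingers.
- tweezers: Loose spring-steel bench tweezers, 95 g, 200 mm long, lying level on the rest; this is the fixed blade with rear bow and white scale bar. Origin: on the underside, level with the middle of the orange finger rests; x to the tips, z up, y from fixed to moving blade. Bow 75 mm behind, tips 115 mm ahead. Blades 14 mm high.
- tweezers_grip (a point): Where to squeeze: midway between the two orange finger rests (each 30 mm long, 22 mm high, outside a blade) when open, 11 mm above the underside; axes as for the tweezers. Squeeze along y. Width over the rests: 45 mm open, 33 mm with blades parallel, about 29 mm with tips together.
- squeeze (a joint): How far the tweezers are squeezed, rad: 0 sprung open (tip gap 40 mm), 0.16 blades parallel (gap 10 mm), 0.21 tips together. The moving blade turns about the bow, 75 mm behind the rests: 1 mm of squeeze there is about 0.013 rad. The spring needs about 2 N at the rests at first, 6.5 N with blades parallel, 8 N at the stop.
- band (a point): Middle of the top of the green mark (6 mm wide) on the white scale bar that crosses above the blades, 85 mm ahead of the finger rests. Its y axis runs along the bar, from the fixed blade to the moving blade. It moves with the fixed blade.
- pointer (a point): The red pointer needle on the moving blade (1.6 mm wide, lying along the blade just above the scale bar): its point over the bar. Squeezing carries it along the bar in the band's -y direction, about 2.1 mm for each mm of squeeze at the rests. The marked tip gap is reached when it stands over the green mark.
- tip_fixed (a point): Inner face of the fixed blade's tip, half-way up the blade (7 mm above the underside).
- tip_moving (a point): Inner face of the moving blade's tip, half-way up the blade.
- oil_bottle: Bystander: green oil bottle, 64 mm across, 170 mm high. Origin: centre of its underside.
- jar: Bystander: amber jar, 70 mm across, 90 mm high. Origin: centre of its underside.
- wrench: Bystander: steel wrench 180 mm long, lying flat beyond the dish. Origin at its middle, underside; x along it.
- marker (a joint): Position of the green mark along the white scale bar, m, 0 to 0.010; it stays where it is. At 0 it marks a tip gap of about 9 mm, at 0.010 about 21 mm (the mark is placed afresh each time).

How it is judged:
By the outcome, as a careful person would: the job done as asked, in the order asked, and still so for the second after the job is handed in, while the arm keeps its last pose, push and grip.
It also fails if it takes over 69 s, if anything falls off the work surface, if the arm or the gripper's body presses on something with over 40 N, if the wrist force passes 120 N, or if a joint passes its speed limit or range.

## Robot

A 7-joint arm with a two-finger parallel gripper is mounted at the origin on the work surface. World frame = base frame: x ahead of the robot, y to its left, z up, the work surface at z = 0. Lengths are in m, angles in rad, forces in N, time in s.
With the tool pointing down it reaches from about 0.4 to 0.9 m from the base axis. Payload 5.5 kg.
Tool frame: the origin (TCP) lies at the very end of the fingers, on their centre line; the grasp point (between the pads) lies 19 mm behind it; z points along the fingers, y is the direction in which the jaws open and shut (so a half turn about z gives the same grasp; the last joint's range is limited). The gripper opens to 92 mm and grips with 3 to 60 N. Pads are 19 mm wide; open, the fingers measure 130 mm over their backs; the gripper's body (75 mm by 190 mm) begins 47 mm behind the grasp point.
Start: joints at [1.429, 0.501, -0.427, 1.55, 0.221, 1.138, -0.21], TCP at [0.256, -0.597, 0.227] pointing down, gripper open.
Joint ranges: [-2.88, 2.88], [-0.31, 2.03], [-1.54, 1.56], [0.2, 2.42], [-1.41, 4.55], [0.19, 2.02], [-2.57, 2.57]. Speed limits (rad/s): [2.57, 2.57, 3.14, 3.14, 3.14, 3.14, 3.14].

## Interface

Orientations are given as a unit quaternion [w, x, y, z].
In Python, from rig import r, capture, camera_info gives the robot as it stands. The module is installed in compiled form; this text tells all that it offers.
- The arm moves only by the tool send_rows, never from a script. Its argument "moves" is a list of rows, each a list of 5 numbers: the shift along the tool's x, y, z in m, then the turn about the tool's z in rad, then the closure in counts, from 0 (fully open) to 255 (shut). A call has 1 to 12 rows; each row shifts and turns the commanded pose from where the row before left it, along the tool's axes as they then stand; what a row does not reach is not made up. A row lasts 1/10 s, in which the tool goes at most 50 mm and 8.59 degrees, less where a joint would pass 70% of its speed; a pose out of reach is approached as far as the arm can. A call is refused whole if a number of a shift passes 0.05 or a number of a turn 0.15, either way. A call with a gripper value outside its range is refused whole. The fingers move at their own pace and stop on an object; "newtons" is the grip in N (left out, the last holds). Time passes only in rows, so rows that do not move let the fingers close. It gives the time, the measured TCP pose, the force and the opening at its end, in the units of the state.
- r.get_state(): the state, without advancing time (a new reading comes with each control period).
- capture(name): name is "scene" or "top"; returns (picture, depth): 384x512x3 uint8, red, green, blue; 384x512 float32, m along the optical axis (not along the pixel's ray), 0 where there is no reading.
- camera_info(name): a dict with "vfov" (degrees; the focal length in pixels is half the picture's height over the tangent of half this angle, whatever the lens; pixels are square), "cx", "cy" (the principal point, pixels), "k1" (the pictures are not rectified: a ray, as slopes to the right and down, at radius r is drawn at 1 + k1 r^2 times it, then the intrinsics apply), "T" (4x4, takes a point from camera to world coordinates). Camera axes: x right, y up, looking along -z (the intrinsics and any distortion apply to the point x, -y, -z); pixel columns grow to the right and rows downward; lengths in m; the calibration is good to about 2 mm. A picture is of the moment at which its call begins. camera_info takes no time and is no camera call.
- r.hand_in(): hands the job in, once; it reports no verdict.
The state is a dict: "time_s": time; "joint_pos": joint angles; "dq": joint speeds; "joint_efforts": joint torques, N m; "tcp_pos": TCP position; "eef_rot": TCP orientation; "force": force on the tool from outside, world axes, zero at the start; "torque": the same for the moment, N m; "finger_gap": finger opening in m.
Only numpy, scipy, OpenCV 4.12 (cv2) and the standard library are available. Lean on these libraries where they do the work, as an engineer would, in place of code of your own. Each camera call takes 0.05 s, during which the arm holds its last target. There are 200 camera calls.

## Working session

There is one attempt and no reset: what is moved stays moved. The work goes in short steps, Python scripts to look and compute and a tool call to move; the robot and the scene stay as the last step left them, time stands still between calls to the robot, and variables do not carry over. Pictures are saved under pics/ and viewed, about 8 in all and at most 12, crops included, and the job is handed in when it is done.

Besides the shell and the picture viewer there is one more tool, called after "Emit:" as a command line: name --pt "numbers of a row" for each row, then --argument value for the rest. send_rows: Moves the arm, as the interface text tells. Its arguments: {"type":"object","properties":{"moves":{"type":"array","items":{"type":"array","items":{"type":"number"}}},"newtons":{"type":"number"}},"required":["moves"]}

```bash
mkdir -p pics
cat > h.py <<'E'
import numpy as np,cv2
from rig import r,capture,camera_info
def info(n):
    c=camera_info(n);f=192/np.tan(np.radians(c['vfov'])/2)
    return c,f
def world(n,u,v,depth=None,z=None):
    c,f=info(n);xd=(u-c['cx'])/f;yd=(v-c['cy'])/f
    x,y=xd,yd
    for _ in range(30):
        s=1+c['k1']*(x*x+y*y);x,y=xd/s,yd/s
    T=np.array(c['T']);d=T[:3,:3]@np.array([x,-y,-1.]);o=T[:3,3]
    t=depth if z is None else (z-o[2])/d[2]
    return o+t*d
def pix(n,P):
    c,f=info(n);T=np.array(c['T']);p=T[:3,:3].T@(np.array(P)-T[:3,3])
    x,y=p[0]/-p[2],-p[1]/-p[2];s=1+c['k1']*(x*x+y*y)
    return c['cx']+f*x*s,c['cy']+f*y*s
E
python3 - <<'E'
from h import *
for n in("scene","top"):
    p,d=capture(n);np.savez(f'{n}0.npz',p=p,d=d)
    cv2.imwrite(f'pics/{n}0.png',cv2.resize(p[:,:,::-1],(800,600),interpolation=cv2.INTER_CUBIC))
    c,f=info(n);print(n,c,f)
s=r.get_state();print(s)
E
```

```text
scene {'vfov': 51.41938541121755, 'cx': 256.7082707491572, 'cy': 192.00151584419623, 'k1': -0.04440734218630249, 'T': array([[ 0.73425364, -0.53760593,  0.41454971,  0.96254564],
       [ 0.67885566,  0.58608163, -0.44233846, -0.41711767],
       [-0.00515619,  0.60620804,  0.79528939,  0.78694593],
       [ 0.        ,  0.        ,  0.        ,  1.        ]])} 398.77387953818334
top {'vfov': 50.488967114407444, 'cx': 255.67747326230108, 'cy': 190.1038486932016, 'k1': -0.1399972868357406, 'T': array([[ 0.00517418,  0.98652027, -0.16355728,  0.45945272],
       [-0.9999693 ,  0.00414187, -0.00665201, -0.01069519],
       [-0.00588491,  0.16358668,  0.98651141,  0.89192293],
       [ 0.        ,  0.        ,  0.        ,  1.        ]])} 407.1998637376626
{'time_s': 0.1, 'joint_pos': array([ 1.4292286 ,  0.50179304, -0.42683237,  1.55130717,  0.22081937,
        1.13830559, -0.21030883]), 'dq': array([-0.00036511, -0.0022912 , -0.00099015, -0.0023722 ,  0.00135901,
       -0.00035598,  0.00174305]), 'joint_efforts': array([-1.20080839e-02, -5.67869997e+01, -5.83870098e+00, -2.79910576e+01,
       -6.89872401e-02,  2.42397044e-02,  3.25724557e-05]), 'tcp_pos': array([ 0.25570373, -0.59692087,  0.22577578]), 'eef_rot': array([-8.64960299e-04,  9.79583601e-01,  2.01035320e-01, -1.42381775e-04]), 'force': array([-0.56516114,  0.26571176, -0.08883707]), 'torque': array([-0.04170236,  0.00143048,  0.04096928]), 'finger_gap': 0.09181709831732122}
```

View pics/top0.png

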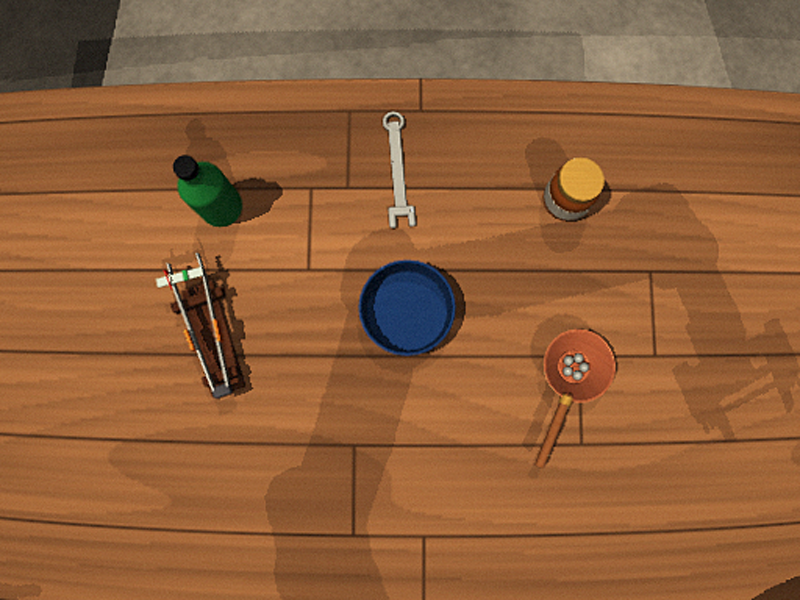

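View pics/scene0.png

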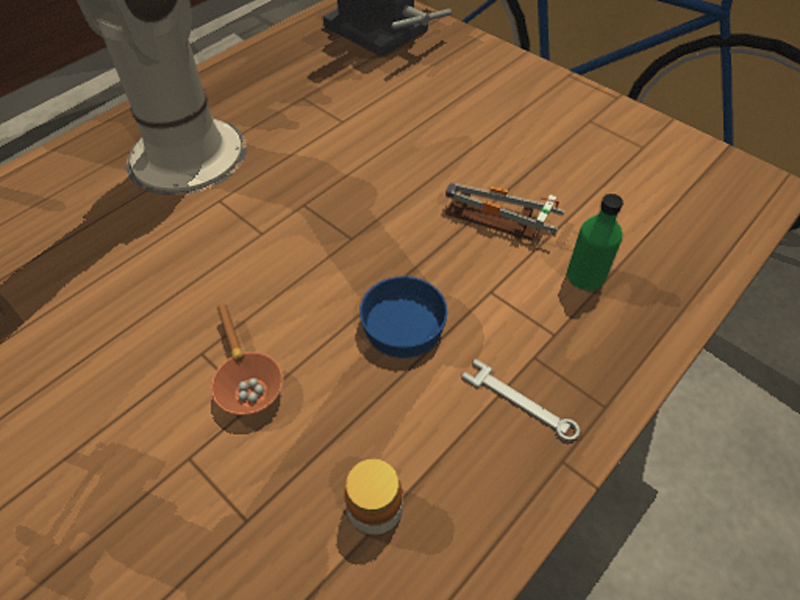

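Top view: dish centre near (407,308), dipper cup (580,365) with its handle running to (540,465), tweezers from the bow (222,390) to the tips (185,258), green mark about (185,274). The scene view shows the same layout, with all five balls in the cup.

Run:
```python
from h import *
Z=np.load('top0.npz');p,d=Z['p'],Z['d']
v,u=np.mgrid[:384,:512]
c,f=info('top');K=np.array([[f,0,c['cx']],[0,f,c['cy']],[0,0,1]])
n=cv2.undistortPoints(np.stack([u,v],-1).reshape(-1,1,2).astype(np.float64),K,np.array([c['k1'],0,0,0.])).reshape(384,512,2)
T=np.array(c['T']);P=np.stack([n[...,0]*d,-n[...,1]*d,-d],-1)@T[:3,:3].T+T[:3,3]
P[d==0]=9
np.save('P0.npy',P)
def fit(A):
    M=np.c_[2*A[:,:2],np.ones(len(A))];s=np.linalg.lstsq(M,(A[:,:2]**2).sum(1),rcond=None)[0]
    return s[:2],np.sqrt(s[2]+s[:2]@s[:2]),len(A)
def box(u0,u1,v0,v1,z0,z1):
    B=P[int(v0*.64):int(v1*.64),int(u0*.64):int(u1*.64)].reshape(-1,3);return B[(B[:,2]>z0)&(B[:,2]<z1)]
print('dish',fit(box(340,475,240,375,.037,.05)))
print('table z',np.median(box(430,500,480,520,-.05,.05),0))
cb=box(530,630,315,405,.030,.05);print('cup',fit(cb),cb[:,2].max())
h=box(530,580,400,480,.03,.06);print('handle',len(h),h.mean(0),h[:,2].max())
x=h[:,:2]-h[:,:2].mean(0);w=np.linalg.svd(x)[2][0];print('dir',w,'ends',h[:,:2].mean(0)+np.outer([ (x@w).min(),(x@w).max()],w))
for nm,b in dict(bottle=(170,250,150,230),jar=(540,610,150,225)).items():
    q=box(*b,.05,.3);print(nm,q[:,:2].min(0),q[:,:2].max(0),q[:,2].max())
# tweezers crops
cr=p[150:265,90:170,::-1];cv2.imwrite('pics/tw0.png',cv2.resize(cr,None,fx=5.2,fy=5.2,interpolation=cv2.INTER_CUBIC))
```

```text
dish (array([ 0.58684457, -0.01393131]), np.float64(0.06332374987255751), 385)
table z [ 3.28013663e-01 -9.45211041e-02  3.20178703e-04]
cup (array([ 0.50837377, -0.24817288]), np.float64(0.04756384915491417), 405) 0.04146654090245272
handle 328 [ 0.4200903  -0.21064214  0.03602922] 0.041346646490721284
dir [-0.90877631  0.41728361] ends [[ 0.46825348 -0.23275727]
 [ 0.37494339 -0.18991199]]
bottle [0.70857913 0.22641398] [0.77221849 0.29012451] 0.17363681722609925
jar [ 0.72046761 -0.27939307] [ 0.78444724 -0.21269977] 0.09479541032579131
```

View pics/tw0.png

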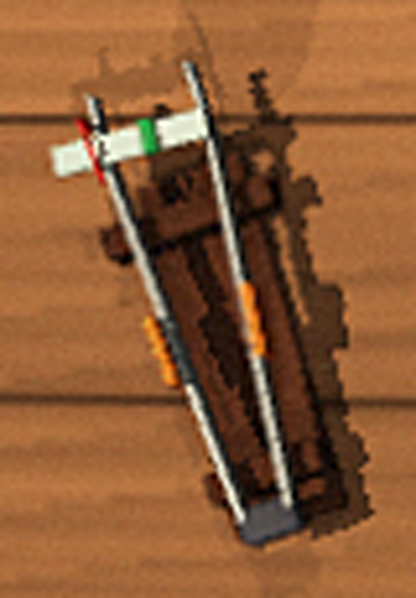

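The crop shows the fixed blade on the right, tip at (190,65), and the moving blade on the left with its red pointer at (90,150). The green mark is at (149,135) and the orange rests at (163,350) and (254,320). I'll turn the jaws across the dipper handle (tool x at about -23.5°) and move over its rear part. Tilting will use the jaw axis as a pivot.

Emit:
send_rows --pt "0 0 0 0.136 0" --pt "0 0 0 0.136 0" --pt "0 0 0 0.136 0" --pt "0 0 0 0.136 0" --pt "0 0 0 0.136 0" --pt "0 0 0 0.135 0" --pt "0 -0.02 0 0 0" --pt "0 -0.035 0 0 0" --pt "0 -0.035 0 0 0" --pt "0 -0.035 0 0 0" --pt "0 -0.035 0 0 0" --pt "0 -0.035 0 0 0" --newtons 40

```text
time_s: 1.3
tcp_pos: [0.334, -0.417, 0.2264]
eef_rot: [-0.0, 0.979, -0.204, -0.0]
force: [1.4, 0.1, 0.6]
finger_gap: 0.0919
```

Emit:
send_rows --pt "-0.005 -0.035 0 0 0" --pt "-0.005 -0.035 0 0 0" --pt "-0.005 -0.035 0 0 0" --pt "-0.005 -0.035 0 0 0" --pt "0 -0.035 0 0 0" --pt "0 -0.03 0 0 0" --pt "0 -0.02 0 0 0" --pt "0 0 0 0 0" --pt "0 0 0 0 0"

```text
time_s: 2.2
tcp_pos: [0.4049, -0.2044, 0.2265]
eef_rot: [0.0, 0.979, -0.203, -0.0]
force: [0.2, 0.6, 0.7]
finger_gap: 0.0917
```

```bash
cat >> h.py <<'E'
def rel(x,y,z,yaw):
    "offset from the measured tool pose to a world target, in tool axes (tool down)"
    s=r.get_state();w,a,b,c=s['eef_rot'];t=2*np.arctan2(b,a);D=np.array([x,y,z])-s['tcp_pos']
    ex=np.array([np.cos(t),np.sin(t)]);ey=np.array([np.sin(t),-np.cos(t)])
    dy=(np.degrees(t)-yaw+180)%360-180
    print('t',s['time_s'],'tcp',s['tcp_pos'].round(4),'yaw',np.degrees(t).round(2),'F',s['force'].round(2),'gap',round(s['finger_gap'],4),'tilt',[round(w,4),round(c,4)])
    print('dx %.4f dy %.4f dz %.4f turn %.4f'%(D[:2]@ex,D[:2]@ey,-D[2],np.radians(dy)))
E
python3 -c "
from h import *
rel(.4053,-.2034,.012,-23.5)"
```

```text
t 2.2 tcp [ 0.4049 -0.2044  0.2265] yaw -23.45 F [0.16 0.64 0.67] gap 0.0917 tilt [np.float64(0.0002), np.float64(-0.0002)]
dx -0.0000 dy -0.0011 dz 0.2145 turn 0.0009
```

Emit:
send_rows --pt "0 0 0.03 0 0" --pt "0 0 0.035 0 0" --pt "0 0 0.035 0 0" --pt "0 0 0.035 0 0" --pt "0 0 0.03 0 0" --pt "0 0 0.025 0 60" --pt "0 0 0.015 0 120" --pt "0 0 0.009 0 150" --pt "0 0 0 0 180" --pt "0 0 0 0 200" --newtons 30

```text
time_s: 3.2
tcp_pos: [0.4053, -0.205, 0.0131]
eef_rot: [0.0, 0.979, -0.204, 0.0]
force: [0.3, 0.3, -0.1]
finger_gap: 0.0562
```

Emit:
send_rows --pt "0 0 0 0 220" --pt "0 0 0 0 235" --pt "0 0 0 0 255" --pt "0 0 0 0 255" --pt "0 0 0 0 255" --pt "0 0 0 0 255" --newtons 60

```text
time_s: 3.8
tcp_pos: [0.4053, -0.2042, 0.0128]
eef_rot: [-0.0, 0.979, -0.204, 0.0]
force: [-0.4, -1.0, 0.7]
finger_gap: 0.0122
```

Emit:
send_rows --pt "0 0 -0.005 0 255" --pt "0 0 -0.01 0 255" --pt "0 0 -0.015 0 255" --pt "0 0 0 0 255" --pt "0 0 0 0 255" --newtons 60

```text
time_s: 4.3
tcp_pos: [0.4054, -0.2047, 0.0432]
eef_rot: [0.0, 0.979, -0.204, 0.001]
force: [-0.3, -0.6, -1.6]
finger_gap: 0.0121
```

Run:
```python
from h import *
p,d=capture('scene');q,_=capture('top')
a=cv2.resize(p[150:290,80:220,::-1],(500,500));b=cv2.resize(q[170:310,300:440,::-1],(300,300))
o=np.zeros((500,800,3),np.uint8);o[:,:500]=a;o[:300,500:]=b;cv2.imwrite('pics/l1.png',o);rel(.5,0,.1,-23.5)
```

```text
t 4.4 tcp [ 0.4048 -0.2043  0.0425] yaw -23.51 F [-0.04  0.19 -1.05] gap 0.0125 tilt [np.float64(-0.0), np.float64(-0.0002)]
dx 0.0058 dy -0.2253 dz -0.0575 turn -0.0002
```

View pics/l1.png

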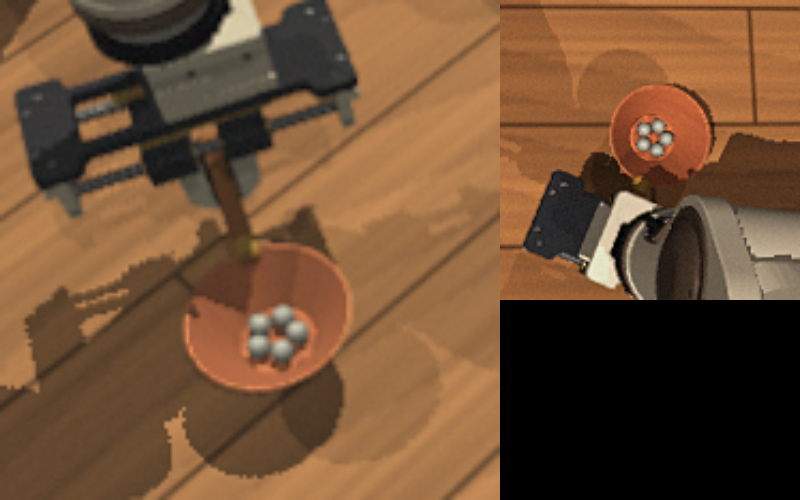

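The dipper is lifted level with all five balls inside. Next I raise it and carry it over the dish.

Emit:
send_rows --pt "0 0 -0.01 0 255" --pt "0 0 -0.02 0 255" --pt "0 0 -0.02 0 255" --pt "0 -0.007 -0.007 0 255" --pt "-0.002 -0.014 0 0 255" --pt "-0.002 -0.02 0 0 255" --pt "-0.002 -0.024 0 0 255" --pt "-0.003 -0.024 0 0 255" --pt "-0.003 -0.024 0 0 255" --pt "-0.002 -0.024 0 0 255" --pt "-0.002 -0.024 0 0 255" --pt "-0.002 -0.024 0 0 255"

```text
time_s: 5.6
tcp_pos: [0.4623, -0.0259, 0.0994]
eef_rot: [-0.0, 0.979, -0.203, -0.0]
force: [0.2, 0.1, -1.4]
finger_gap: 0.0122
```

Emit:
send_rows --pt "-0.002 -0.022 0 0 255" --pt "-0.001 -0.018 0 0 255" --pt "0 -0.012 0 0 255" --pt "0 -0.007 0 0 255" --pt "0 -0.003 0 0 255" --pt "0 0 0 0 255" --pt "0 0 0 0 255"

```text
time_s: 6.3
tcp_pos: [0.4841, 0.0296, 0.0996]
eef_rot: [0.0, 0.979, -0.204, -0.0]
force: [-0.1, -0.0, -1.2]
finger_gap: 0.0121
```

Run:
```python
from h import *
p,d=capture('scene');cv2.imwrite('pics/l2.png',cv2.resize(p[70:290,120:400,::-1],(763,600)));rel(.4843,.0307,.042,-23.5)
```

```text
t 6.35 tcp [0.4841 0.0296 0.0996] yaw -23.58 F [ 0.73 -0.54 -2.04] gap 0.0124 tilt [np.float64(0.0003), np.float64(-0.0002)]
dx -0.0003 dy -0.0011 dz 0.0576 turn -0.0014
```

View pics/l2.png

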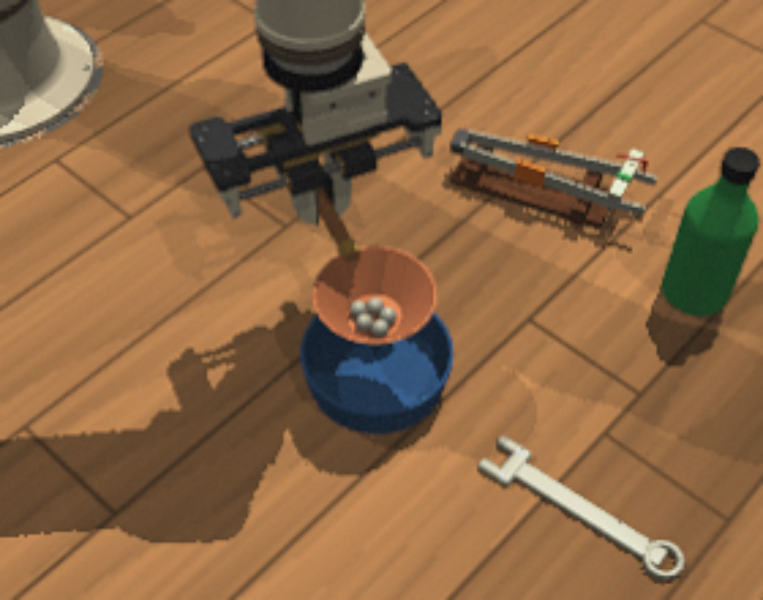

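Emit:
send_rows --pt "0 -0.001 0.01 0 255" --pt "0 0 0.02 0 255" --pt "0 0 0.018 0 255" --pt "0 0 0.007 0 255" --pt "0 0 0 0 255" --pt "0 0 0 0 255"

```text
time_s: 6.95
tcp_pos: [0.485, 0.0316, 0.0449]
eef_rot: [-0.0, 0.979, -0.204, 0.0]
force: [0.4, 0.7, -1.3]
finger_gap: 0.0123
```

Emit:
send_rows --pt "0 0 0 0 255" --pt "0 0 0 0 255" --pt "0 0 0 0 255" --newtons 12

```text
time_s: 7.25
tcp_pos: [0.4857, 0.0315, 0.0455]
eef_rot: [-0.0, 0.979, -0.204, 0.001]
force: [0.7, -0.6, -1.9]
finger_gap: 0.0132
```

Emit:
send_rows --pt "0 0 0 0 255" --pt "0 0 0 0 255" --pt "0 0 0 0 255" --pt "0 0 0 0 255" --newtons 4

```text
time_s: 7.65
tcp_pos: [0.4849, 0.0315, 0.0448]
eef_rot: [-0.0, 0.979, -0.204, 0.0]
force: [0.9, -0.0, -0.5]
finger_gap: 0.0142
```

Run:
```python
from h import *
p,d=capture('scene');cv2.imwrite('pics/l3.png',cv2.resize(p[110:240,200:320,::-1],(554,600)));rel(.4843,.0307,.042,-23.5)
```

```text
t 7.7 tcp [0.4849 0.0315 0.0448] yaw -23.5 F [ 0.58 -0.08 -0.84] gap 0.014 tilt [np.float64(-0.0), np.float64(0.0001)]
dx -0.0002 dy 0.0010 dz 0.0028 turn 0.0001
```

View pics/l3.png

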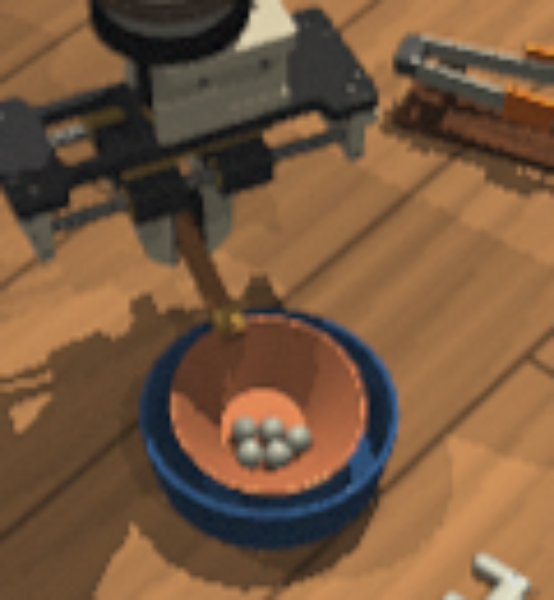

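The cup has drooped onto the dish floor, pivoting in the pads with all balls still in it. I now raise and swing the handle over, with the lip resting in the dish.

Emit:
send_rows --pt "0.001 0 -0.005 0 255" --pt "0.001 0 -0.007 0 255" --pt "0.001 0 -0.007 0 255" --pt "0.001 0 -0.008 0 255" --pt "0.001 0 -0.008 0 255" --pt "0.005 0 -0.006 0 255" --pt "0.005 0 -0.006 0 255" --pt "0.006 0 -0.006 0 255" --pt "0.006 0 -0.005 0 255" --pt "0 0 0 0 255"

```text
time_s: 8.7
tcp_pos: [0.5111, 0.0202, 0.1035]
eef_rot: [-0.0, 0.979, -0.204, 0.001]
force: [0.5, -0.6, 0.5]
finger_gap: 0.0135
```

Emit:
send_rows --pt "0.006 0 -0.004 0 255" --pt "0.006 0 -0.004 0 255" --pt "0.006 0 -0.004 0 255" --pt "0.006 0 -0.004 0 255" --pt "0.006 0 -0.005 0 255" --pt "0.006 0 -0.003 0 255" --pt "0.006 0 -0.003 0 255" --pt "0.006 0 -0.003 0 255" --pt "0.006 0 -0.003 0 255" --pt "0 0 0 0 255"

```text
time_s: 9.7
tcp_pos: [0.5604, -0.0013, 0.1362]
eef_rot: [-0.0, 0.979, -0.204, 0.001]
force: [-0.5, 0.8, -0.4]
finger_gap: 0.0135
```

Run:
```python
from h import *
p,d=capture('scene');q,_=capture('top');a=cv2.resize(p[90:240,190:330,::-1],(500,536));b=cv2.resize(q[140:250,200:320,::-1],(300,275))
o=np.zeros((536,800,3),np.uint8);o[:,:500]=a;o[:275,500:]=b;cv2.imwrite('pics/l4.png',o);rel(.587-.007*.917,-.014+.007*.4,.145,-23.5)
```

```text
t 9.8 tcp [ 0.5593 -0.0009  0.1358] yaw -23.51 F [ 0.52 -0.68 -0.71] gap 0.0138 tilt [np.float64(-0.0001), np.float64(0.0002)]
dx 0.0236 dy 0.0010 dz -0.0092 turn -0.0002
```

View pics/l4.png

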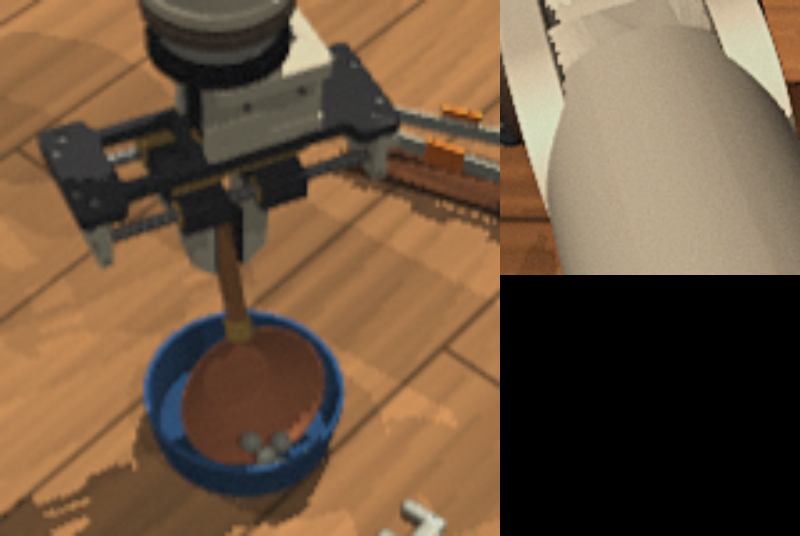

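Tilt is about 65° and the balls are rolling to the lip. I continue to about 80° and beyond, then raise.

Emit:
send_rows --pt "0.006 0 -0.002 0 255" --pt "0.006 0 -0.002 0 255" --pt "0.006 0 -0.002 0 255" --pt "0.006 0 -0.002 0 255" --pt "0.006 0 -0.001 0 255" --pt "0.004 0 0 0 255" --pt "0 0 0 0 255" --pt "0 0 0 0 255" --pt "0 0 0 0 255"

```text
time_s: 10.7
tcp_pos: [0.5902, -0.0144, 0.1448]
eef_rot: [0.0, 0.979, -0.204, 0.0]
force: [-1.0, 0.9, 2.0]
finger_gap: 0.0141
```

Emit:
send_rows --pt "-0.003 0 -0.008 0 255" --pt "-0.003 0 -0.01 0 255" --pt "-0.003 0 -0.01 0 255" --pt "0 0 -0.01 0 255" --pt "0 0 0 0 255" --pt "0 0 0 0 255"

```text
time_s: 11.3
tcp_pos: [0.5824, -0.011, 0.1833]
eef_rot: [0.0, 0.979, -0.204, 0.001]
force: [-0.4, 0.0, -0.6]
finger_gap: 0.0138
```

Run:
```python
from h import *
p,d=capture('scene');cv2.imwrite('pics/l5.png',cv2.resize(p[80:240,190:330,::-1],(525,600)));rel(.587,-.014,.145,-23.5)
```

```text
t 11.35 tcp [ 0.582  -0.011   0.1828] yaw -23.51 F [-0.74 -0.47 -0.65] gap 0.0137 tilt [np.float64(0.0001), np.float64(0.0001)]
dx 0.0058 dy 0.0008 dz 0.0378 turn -0.0003
```

View pics/l5.png

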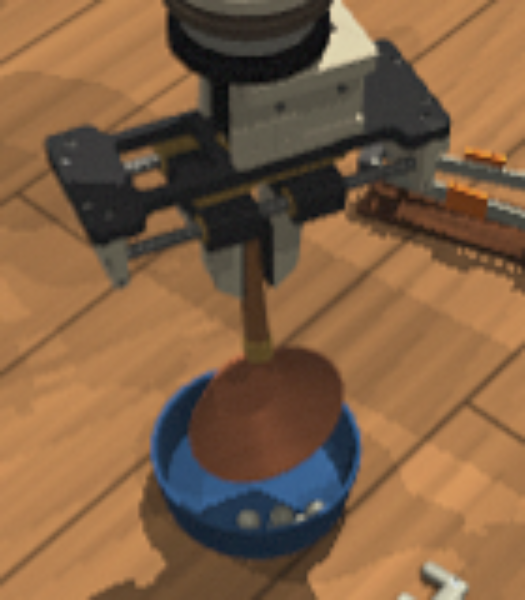

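The cup is empty, hanging at about 80°, and the balls lie in the dish at around (250-320, 510-520). Next: firm grip, raise, and carry the dipper back to its old place.

Emit:
send_rows --pt "0 0 0 0 255" --pt "0 0 -0.01 0 255" --pt "0 0 -0.02 0 255" --pt "0 0 -0.02 0 255" --pt "0 0.007 -0.01 0 255" --pt "0.002 0.014 0 0 255" --pt "0.005 0.02 0 0 255" --pt "0.005 0.025 0 0 255" --pt "0.005 0.025 0 0 255" --pt "0.005 0.025 0 0 255" --pt "0.005 0.025 0 0 255" --pt "0.005 0.025 0 0 255" --newtons 30

```text
time_s: 12.55
tcp_pos: [0.5433, -0.1783, 0.2415]
eef_rot: [0.0, 0.979, -0.204, -0.001]
force: [0.8, -0.4, -0.9]
finger_gap: 0.0133
```

Emit:
send_rows --pt "0.005 0.025 0 0 255" --pt "0.005 0.024 0 0 255" --pt "0.003 0.016 0 0 255" --pt "0 0.01 0 0 255" --pt "0 0.006 0 0 255" --pt "0 0.002 0.01 0 255" --pt "0 0 0.02 0 255" --pt "0 0 0.02 0 255" --pt "0 0 0.02 0 255" --pt "0 0 0.01 0 255" --pt "0 0 0 0 255"

```text
time_s: 13.65
tcp_pos: [0.523, -0.2554, 0.1608]
eef_rot: [-0.001, 0.979, -0.203, -0.002]
force: [-0.3, 0.7, -0.6]
finger_gap: 0.0134
```

Run:
```python
from h import *
rel(.5245,-.257,.145,-23.5)
p,d=capture('scene');cv2.imwrite('pics/l6.png',cv2.resize(p[100:270,80:320,::-1],(800,567)))
```

```text
t 13.65 tcp [ 0.523  -0.2554  0.1608] yaw -23.4 F [-0.31  0.67 -0.62] gap 0.0134 tilt [np.float64(-0.0008), np.float64(-0.0017)]
dx 0.0020 dy 0.0008 dz 0.0158 turn 0.0017
```

View pics/l6.png

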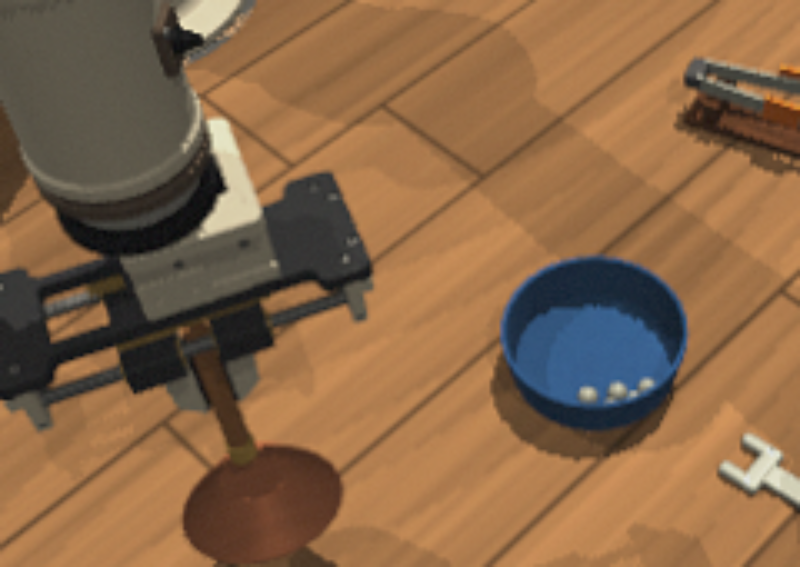

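The dipper hangs over its old site and the dish shows balls grouped near (590-650, 390). I now lay the dipper down with a light grip, lip first, moving back and down.

Emit:
send_rows --pt "0 0 0.004 0 255" --pt "0 0 0.008 0 255" --pt "0 0 0.007 0 255" --pt "-0.006 0 0.002 0 255" --pt "-0.007 0 0.002 0 255" --pt "-0.007 0 0.002 0 255" --pt "-0.007 0 0.002 0 255" --pt "-0.006 0 0.003 0 255" --pt "-0.006 0 0.003 0 255" --pt "-0.006 0 0.003 0 255" --pt "-0.007 0 0.004 0 255" --newtons 4

```text
time_s: 14.8
tcp_pos: [0.476, -0.2362, 0.1227]
eef_rot: [0.0, 0.979, -0.204, 0.0]
force: [-1.5, 0.5, 0.6]
finger_gap: 0.0137
```

Emit:
send_rows --pt "-0.006 0 0.004 0 255" --pt "-0.007 0 0.004 0 255" --pt "-0.007 0 0.004 0 255" --pt "-0.007 0 0.005 0 255" --pt "-0.006 0 0.005 0 255" --pt "-0.006 0 0.006 0 255" --pt "-0.006 0 0.006 0 255" --pt "-0.006 0 0.006 0 255" --pt "-0.007 0 0.005 0 255" --pt "0 0 0 0 255"

```text
time_s: 15.8
tcp_pos: [0.4219, -0.2127, 0.0768]
eef_rot: [-0.0, 0.979, -0.204, -0.001]
force: [-0.4, 1.0, 1.4]
finger_gap: 0.0136
```

Run:
```python
from h import *
rel(.405,-.2034,.012,-23.5)
p,d=capture('scene');cv2.imwrite('pics/l7.png',cv2.resize(p[100:270,60:300,::-1],(800,567)))
```

```text
t 15.8 tcp [ 0.4219 -0.2127  0.0768] yaw -23.5 F [-0.38  0.98  1.41] gap 0.0136 tilt [np.float64(-0.0002), np.float64(-0.0007)]
dx -0.0192 dy -0.0018 dz 0.0648 turn 0.0001
```

View pics/l7.png

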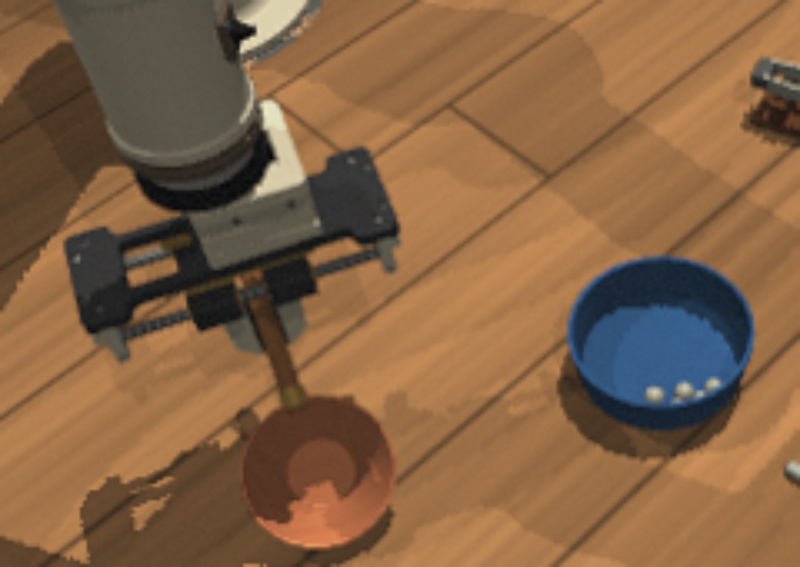

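The cup is empty and about 30° from level, resting on the bench. I lower the handle the rest of the way.

Emit:
send_rows --pt "-0.003 0 0.006 0 255" --pt "-0.003 0 0.006 0 255" --pt "-0.003 0 0.006 0 255" --pt "-0.003 0 0.006 0 255" --pt "-0.003 0 0.006 0 255" --pt "-0.002 0 0.006 0 255" --pt "-0.001 0 0.006 0 255" --pt "-0.001 0 0.006 0 255" --pt "0 0 0.006 0 255" --pt "0 0 0.005 0 255" --pt "0 0 0.003 0 255" --pt "0 0 0 0 255"

```text
time_s: 17.05
tcp_pos: [0.4057, -0.2055, 0.0154]
eef_rot: [-0.0, 0.979, -0.204, -0.0]
force: [-1.3, 0.3, 0.2]
finger_gap: 0.0138
```

Run:
```python
from h import *
rel(.405,-.2034,.012,-23.5)
```

```text
t 17.05 tcp [ 0.4057 -0.2055  0.0154] yaw -23.49 F [-1.3   0.33  0.15] gap 0.0138 tilt [np.float64(-0.0001), np.float64(-0.0002)]
dx -0.0015 dy -0.0017 dz 0.0034 turn 0.0001
```

Emit:
send_rows --pt "0 0 0.003 0 255" --pt "0 0 0 0 255" --pt "0 0 0 0 230" --pt "0 0 0 0 205" --pt "0 0 0 0 180" --pt "0 0 0 0 140" --pt "0 0 0 0 100" --pt "0 0 -0.01 0 60" --pt "0 0 -0.02 0 40" --pt "0 0 -0.03 0 0" --pt "0 0 -0.04 0 0" --pt "0 0 -0.04 0 0"

```text
time_s: 18.25
tcp_pos: [0.4052, -0.2051, 0.1545]
eef_rot: [-0.0, 0.979, -0.203, -0.0]
force: [0.2, -1.1, 0.2]
finger_gap: 0.0777
```

Run:
```python
from h import *
P=np.load('P0.npy');p=np.load('top0.npz')['p'].astype(int)
def w(a,b,z): return world('top',90+(a+.5)/5.2-.5,150+(b+.5)/5.2-.5,z=z)[:2]
for n,a,b,z in [('tipM',95,98,.044),('tipF',190,65,.044),('rearR',288,500,.044),('rearL',242,518,.044),('bowrear',270,538,.044),('mark',149,135,.05),('barL',55,162,.05),('barR',208,122,.05),('or L',163,350,.05),('or R',254,320,.05)]:
    print(n,w(a,b,z).round(4))
sub=(slice(150,265),slice(90,170));Q=P[sub];C=p[sub]
om=(C[...,0]>150)&(C[...,1]>60)&(C[...,1]<150)&(C[...,2]<60)&(Q[...,2]>.035)&(Q[...,2]<.07)
n,l,st,ce=cv2.connectedComponentsWithStats(om.astype(np.uint8))
for i in range(1,n):
    if st[i,4]>5:
        q=Q[l==i];print('orange',st[i],q.mean(0).round(4),q[:,2].max().round(4),q[q[:,2]>.046].mean(0).round(4))
hi=(Q[...,2]>.036)&(Q[...,2]<.07);print('max z cloud',np.percentile(Q[hi][:,2],[50,90,99]))
m=Q[hi][:,:2];x=m-m.mean(0);print('pca',m.mean(0),np.linalg.svd(x,full_matrices=False)[2][0])
wh=(C.min(-1)>170)&hi;q=Q[wh];print('white',len(q),q.mean(0),np.linalg.svd(q[:,:2]-q[:,:2].mean(0),full_matrices=False)[2][0])
rel(0.5,.2,.2,-23.5)
```

```text
tipM [0.6465 0.3171]
tipF [0.6605 0.2768]
rearR [0.4809 0.2263]
rearL [0.4734 0.245 ]
bowrear [0.4656 0.2331]
mark [0.6295 0.2904]
barL [0.6181 0.3302]
barR [0.635  0.2656]
or L [0.5405 0.2792]
or R [0.5531 0.2418]
orange [47 54  4 14 22] [0.5542 0.2414 0.0519] 0.0548 [0.5542 0.2414 0.0519]
orange [29 61  5 13 24] [0.5383 0.2788 0.0519] 0.0552 [0.5383 0.2788 0.0519]
max z cloud [0.04446375 0.05234291 0.05634127]
pca [0.56389985 0.2685066 ] [-0.92685848 -0.37541092]
white 200 [0.5938811  0.28178468 0.04760841] [-0.9255785  -0.37855572]
t 18.25 tcp [ 0.4052 -0.2051  0.1545] yaw -23.47 F [ 0.24 -1.11  0.23] gap 0.0777 tilt [np.float64(-0.0003), np.float64(-0.0003)]
dx -0.0744 dy -0.4094 dz -0.0455 turn 0.0005
```

Dipper released. Tweezers by measurement: grip point about (0.546, 0.260), axis about 15.5°. I move there and turn.

Emit:
send_rows --pt "0 -0.015 -0.025 0 0" --pt "-0.004 -0.03 -0.02 0 0" --pt "-0.004 -0.04 0 0 0" --pt "-0.004 -0.04 0 0 0" --pt "-0.004 -0.04 0 0 0" --pt "-0.005 -0.04 0 0 0" --pt "-0.005 -0.04 0 0 0" --pt "-0.005 -0.04 0 0 0" --pt "-0.005 -0.04 0 0 0" --pt "-0.005 -0.04 0 0 0" --pt "-0.005 -0.04 0 0 0" --pt "-0.005 -0.04 0 0 0"

```text
time_s: 19.45
tcp_pos: [0.5355, 0.2211, 0.1979]
eef_rot: [-0.0, 0.979, -0.204, -0.001]
force: [0.7, -0.4, -1.1]
finger_gap: 0.0923
```

Emit:
send_rows --pt "-0.005 -0.025 0 0 0" --pt "0 -0.012 0 0 0" --pt "0 0 0 -0.136 0" --pt "0 0 0 -0.136 0" --pt "0 0 0 -0.136 0" --pt "0 0 0 -0.136 0" --pt "0 0 0 -0.137 0" --pt "0 0 0 0 0"

```text
time_s: 20.25
tcp_pos: [0.5454, 0.2555, 0.1982]
eef_rot: [-0.0, 0.991, 0.136, -0.0]
force: [0.6, 0.0, 0.1]
finger_gap: 0.0916
```

Run:
```python
from h import *
rel(.546,.260,.022,15.5)
p,d=capture('top')
# dipper + ball check from the top depth, away from the arm
c,f=info('top');K=np.array([[f,0,c['cx']],[0,f,c['cy']],[0,0,1]])
v,u=np.mgrid[:384,:512];n=cv2.undistortPoints(np.stack([u,v],-1).reshape(-1,1,2).astype(float),K,np.array([c['k1'],0,0,0.])).reshape(384,512,2)
T=np.array(c['T']);P=np.stack([n[...,0]*d,-n[...,1]*d,-d],-1)@T[:3,:3].T+T[:3,3]
C=p.astype(int);B=P[...,:2]
near=(np.linalg.norm(B-[.508,-.25],axis=-1)<.1)&(d>0)
cup=near&(P[...,2]>.026)&(C[...,0]>C[...,2]*1.5)
q=P[cup];A=np.c_[q[:,:2]-[.508,-.25],np.ones(len(q))]
print('cup/handle z',np.percentile(q[:,2],[5,50,95,100]),q.mean(0))
for a in range(0,360,45):
    ang=np.degrees(np.arctan2(q[:,1]+.25,q[:,0]-.508))%360;s=abs((ang-a+180)%360-180)<22;print(a,s.sum(),q[s][:,2].max().round(4) if s.any() else None,end=' | ')
dn=np.linalg.norm(B-[.587,-.014],axis=-1)<.06
blob=p[150:260,200:320,::-1].copy()
x=np.hstack([cv2.resize(blob,(480,440),interpolation=cv2.INTER_CUBIC),cv2.resize(p[190:310,310:410,::-1],(320,440))])
cv2.imwrite('pics/chk.png',x);print('\nball px',(dn&(C[...,0]>90)).sum())
```

```text
t 20.25 tcp [0.5454 0.2555 0.1982] yaw 15.59 F [0.58 0.05 0.09] gap 0.0916 tilt [np.float64(-0.0004), np.float64(-0.0002)]
dx 0.0018 dy -0.0042 dz 0.1762 turn 0.0016
cup/handle z [0.02701564 0.03267351 0.03803229 0.04207156] [ 0.48866236 -0.24548183  0.03257788]
0 63 0.0368 | 45 63 0.0381 | 90 60 0.0375 | 135 144 0.0421 | 180 121 0.0421 | 225 85 0.0374 | 270 83 0.0378 | 315 66 0.0394 | 
ball px 57
```

View pics/chk.png

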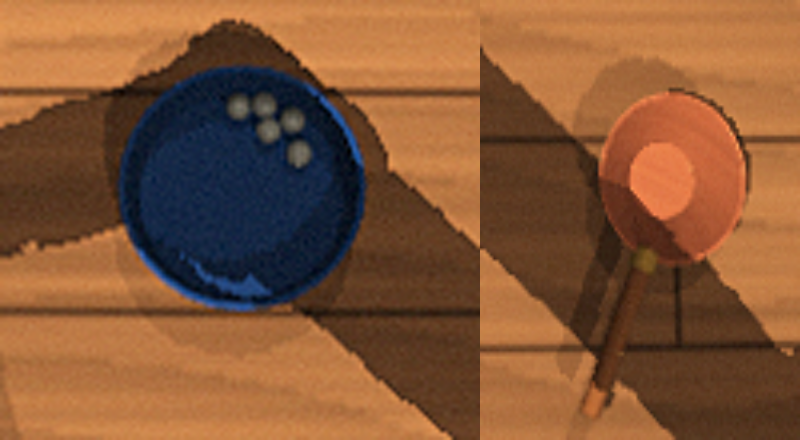

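All five balls are in the dish, around (240-300, 105-155), and the dipper stands level, empty and clear of it. Next I go down around the tweezers' finger rests.

Emit:
send_rows --pt "0.002 -0.004 0.02 0 0" --pt "0 0 0.03 0 0" --pt "0 0 0.035 0 0" --pt "0 0 0.035 0 0" --pt "0 0 0.025 0 0" --pt "0 0 0.017 0 0" --pt "0 0 0.01 0 0" --pt "0 0 0.005 0 0" --pt "0 0 0 0 50" --pt "0 0 0 0 90" --newtons 20

```text
time_s: 21.3
tcp_pos: [0.5473, 0.2603, 0.0217]
eef_rot: [-0.0, 0.991, 0.135, 0.001]
force: [1.0, 0.2, -0.7]
finger_gap: 0.08
```

Emit:
send_rows --pt "0 0 0 0 115" --pt "0 0 0 0 125" --pt "0 0 0 0 130" --pt "0 0 0 0 135" --pt "0 0 0 0 140" --pt "0 0 0 0 140" --pt "0 0 0 0 140"

```text
time_s: 22.0
tcp_pos: [0.5468, 0.26, 0.0209]
eef_rot: [-0.0, 0.991, 0.135, 0.0]
force: [-0.4, -0.0, 2.1]
finger_gap: 0.0419
```

Run:
```python
from h import *
rel(.546,.260,.022,15.5)
for n in('top','scene'):
    p,d=capture(n);np.savez(n+'1.npz',p=p,d=d)
    P=[pix(n,(x,y,.05)) for x,y in((.63,.29),(.6465,.3171),(.6605,.2768),(.546,.26))];print(n,np.round(P,1).tolist())
    C=p.astype(int);g=(C[...,1]>C[...,0]+40)&(C[...,1]>C[...,2]+25)&(C[...,1]>90);rd=(C[...,0]>C[...,1]+90)&(C[...,2]<90)&(C[...,1]<60)
    u,v=map(int,P[0]);S=(slice(v-30,v+30),slice(u-40,u+40))
    for k,m in(('green',g),('red',rd)):
        yy,xx=np.nonzero(m[S]);print(k,len(xx),(xx.mean()+S[1].start,yy.mean()+S[0].start) if len(xx) else None)
```

```text
t 22.0 tcp [0.5468 0.26   0.0209] yaw 15.51 F [-0.43 -0.03  2.12] gap 0.0419 tilt [np.float64(-0.0002), np.float64(0.0001)]
dx -0.0008 dy -0.0002 dz -0.0011 turn 0.0002
top [[118.5, 175.3], [106.9, 167.8], [125.3, 161.5], [129.9, 214.4]]
green 18 (np.float64(117.5), np.float64(176.0))
red 9 (np.float64(110.44444444444444), np.float64(176.55555555555554))
scene [[348.6, 135.8], [359.7, 133.5], [355.5, 144.3], [316.0, 126.6]]
green 24 (np.float64(365.2916666666667), np.float64(137.91666666666666))
red 0 None
```

Emit:
send_rows --pt "0 0 0 0 144" --pt "0 0 0 0 148" --pt "0 0 0 0 151" --pt "0 0 0 0 154" --pt "0 0 0 0 154" --pt "0 0 0 0 154"

```text
time_s: 22.7
tcp_pos: [0.5468, 0.26, 0.0209]
eef_rot: [-0.0, 0.991, 0.135, 0.0]
force: [0.3, -0.3, 4.6]
finger_gap: 0.0365
```

```bash
cat >> h.py <<'E'
def read(c0,R=45,ups=8):
    "green mark centre and red needle, px, both cameras; c0 = world guess of the bar"
    for n in('top','scene'):
        p,d=capture(n);u,v=map(int,pix(n,c0))
        y0,x0=max(v-R,0),max(u-R,0);C=p[y0:v+R,x0:u+R]
        np.savez('last_%s.npz'%n,p=p,d=d)
        I=C.astype(float);g=np.clip(I[...,1]-np.maximum(I[...,0],I[...,2])-25,0,None);rd=np.clip(I[...,0]-2.2*np.maximum(I[...,1],I[...,2])-20,0,None)
        w=(C.min(-1)>150)
        for k,m in(('green',g),('red',rd),('white',w.astype(float))):
            m=np.where(m>0,m,0)
            if m.sum()==0: print(n,k,None);continue
            yy,xx=np.nonzero(m);wt=m[yy,xx];a=np.average(np.c_[xx,yy],axis=0,weights=wt)
            X=np.c_[xx,yy]-a;e,V=np.linalg.eigh((X*wt[:,None]).T@X/wt.sum())
            print(n,k,len(xx),(a+[x0,y0]).round(2),'axis',V[:,1].round(2),'len',np.sqrt(12*e).round(1))
E
python3 - <<'E'
from h import *
rel(.546,.260,.022,15.5);read((.63,.288,.05),25)
p=np.load('last_top.npz')['p'];a=p[160:190,98:138,::-1]
q=np.load('last_scene.npz')['p'];b=q[115:150,335:385,::-1]
for n,m in(('t',a),('s',b)):pass
C=p.astype(int)
for v in range(170,184): print(v,' '.join('%3d/%3d/%3d'%tuple(C[v,u]) for u in range(106,124)))
E
```

```text
t 22.7 tcp [0.5468 0.26   0.0209] yaw 15.51 F [ 0.34 -0.29  4.59] gap 0.0365 tilt [np.float64(-0.0002), np.float64(0.0002)]
dx -0.0008 dy -0.0002 dz -0.0011 turn 0.0002
top green 19 [115.78 176.82] axis [0.22 0.98] len [2.3 6.6]
top red 15 [113.15 175.65] axis [0.3  0.95] len [ 1.7 12.5]
top white 121 [117.21 176.95] axis [-0.99  0.17] len [15.9 26. ]
scene green 24 [353.   135.48] axis [-0.82 -0.58] len [ 5.9 36.9]
scene red 4 [353.34 132.62] axis [0.31 0.95] len [1.1 4.2]
scene white 53 [349.68 130.98] axis [-0.44  0.9 ] len [ 4.1 19.8]
170 195/126/ 72 195/123/ 70 197/129/ 75 192/121/ 67 194/130/ 72 206/ 93/ 60 152/ 83/ 45 201/139/ 81 214/187/151 187/183/168  46/ 35/ 29 150/ 98/ 62 193/121/ 68 183/115/ 66 184/119/ 68 182/119/ 66 185/116/ 66 182/111/ 59
171 185/123/ 71 185/117/ 68 181/113/ 67 181/119/ 66 184/123/ 71 195/ 93/ 56 143/  1/  9  77/ 34/ 28 183/161/136 194/191/172  51/ 44/ 33 131/ 83/ 49 171/109/ 61 159/ 95/ 54 160/ 94/ 54 155/ 96/ 49 151/ 85/ 42 154/ 91/ 47
172  93/ 56/ 30  96/ 62/ 36  92/ 58/ 31  96/ 60/ 33  90/ 62/ 34 110/ 68/ 39 255/ 37/ 38  36/  0/  1  76/ 35/ 35  51
[... 1824 characters left out ...]
/ 53 103/ 60/ 31  47/ 25/  7  56/ 36/ 19
181 107/ 92/ 76 198/179/152 248/233/198 250/242/212 245/234/204 244/229/199 233/221/195 165/126/106 219/ 85/ 61 161/ 35/ 29  74/ 73/ 64  64/ 61/ 57  33/ 27/ 29  47/ 27/ 17  58/ 30/ 20  66/ 41/ 27  63/ 37/ 15  64/ 39/ 27
182  76/ 68/ 58  78/ 66/ 56 118/110/ 90 212/196/167 149/135/115 147/105/ 69 119/ 77/ 40 157/ 98/ 46 174/ 85/ 46 186/ 55/ 48 154/148/130 155/149/136  38/ 42/ 39  46/ 34/ 23  63/ 37/ 24  69/ 43/ 30  63/ 40/ 23  63/ 40/ 23
183  68/ 58/ 51  70/ 66/ 52  73/ 64/ 53  80/ 70/ 57  96/ 74/ 56 132/ 87/ 54 151/ 93/ 46 165/103/ 56 177/ 97/ 52 192/ 79/ 52 163/138/112 171/169/157  78/ 78/ 67  35/ 28/ 24  58/ 39/ 20  64/ 37/ 20  61/ 41/ 27  74/ 44/ 28
```

The needle stands about 4 mm short of the mark's centre. I squeeze a little more (to count 158), then lift.

Emit:
send_rows --pt "0 0 0 0 156" --pt "0 0 0 0 158" --pt "0 0 0 0 158" --pt "0 0 -0.003 0 158" --pt "0 0 -0.005 0 158" --pt "0 0 -0.008 0 158" --pt "0 0 -0.012 0 158" --pt "0 0 -0.015 0 158" --pt "0 0 -0.015 0 158" --pt "0 0 -0.01 0 158" --pt "0 0 0 0 158" --pt "0 0 0 0 158"

```text
time_s: 24.0
tcp_pos: [0.5466, 0.2598, 0.089]
eef_rot: [-0.0, 0.991, 0.135, 0.0]
force: [0.0, -0.0, -1.1]
finger_gap: 0.035
```

Run:
```python
from h import *
rel(.476,-.044,.1,15.5);read((.63,.288,.115),25)
q=np.load('last_top.npz')['p'];d=np.load('last_top.npz')['d'];u,v=map(int,pix('top',(.63,.288,.115)))
cv2.imwrite('pics/x.png',cv2.resize(q[v-30:v+80,u-40:u+40,::-1],None,fx=5,fy=5))
C=q.astype(int)
for vv in range(v-8,v+12): print(vv,' '.join('%3d/%3d/%3d'%tuple(C[vv,x]) for x in range(u-12,u+8)))
```

```text
t 24.0 tcp [0.5466 0.2598 0.089 ] yaw 15.5 F [ 0.03 -0.04 -1.08] gap 0.035 tilt [np.float64(-0.0001), np.float64(0.0001)]
dx -0.1493 dy 0.2739 dz -0.0110 turn 0.0000
top green 13 [104.08 169.68] axis [0.29 0.96] len [1.6 6.6]
top red 16 [102.42 168.75] axis [0.24 0.97] len [ 1.  16.2]
top white 142 [106.38 170.72] axis [-0.97  0.24] len [17.8 25.9]
scene green 11 [356.79 117.29] axis [0.64 0.77] len [ 2.9 46.3]
scene red 6 [357.51 112.85] axis [-0.95 -0.31] len [1.7 8.8]
scene white 61 [354.36 111.15] axis [-0.43  0.9 ] len [ 4.4 19.1]
160 176/113/ 59 176/117/ 63 178/115/ 67 173/110/ 59 173/114/ 61 176/111/ 62 169/100/ 49 194/168/141 158/160/148  57/ 62/ 62 128/ 81/ 50 178/115/ 63 175/113/ 62 174/114/ 61 179/116/ 66 172/ 99/ 47 192/167/134 198/197/183  94/ 92/ 82 134/ 82/ 47
161 182/115/ 66 175/112/ 62 181/118/ 69 182/117/ 69 181/120/ 71 178/118/ 64 176/109/ 51 199/167/141 160/161/148  57/ 60/ 61  88/ 63/ 40 170/105/ 56 180/116/ 66 183/119/ 69 178/109/ 60 177/109/ 58 183/119/ 72 195/201/188  92/ 95/ 90  80/ 53/ 38
162 182/117/ 69 182/114/ 66 179/115/ 66 178/113/ 65 183/112/ 60 193/10
[... 3621 characters left out ...]
/ 25/ 16  93/ 55/ 26 181/111/ 59 175/108/ 62 174/114/ 64 168/110/ 63 120/ 61/ 36 154/117/ 85 216/212/192 138/135/123  34/ 40/ 41  92/ 66/ 45 175/106/ 53 171/110/ 60 172/110/ 66 168/101/ 60 170/109/ 64 172/106/ 63
178  81/ 74/ 63 100/ 88/ 73  84/ 81/ 64  48/ 44/ 38  76/ 52/ 31 147/ 88/ 49 171/110/ 61 170/111/ 63 165/107/ 56 163/ 94/ 41 204/192/172 149/149/134  32/ 37/ 36   6/ 18/ 24 187/115/ 67 170/110/ 66 161/ 98/ 56 163/104/ 57 164/102/ 55 167/104/ 59
179  71/ 61/ 49  82/ 70/ 59  99/ 90/ 75  88/ 79/ 67  36/ 35/ 31  42/ 24/ 21 131/ 80/ 45 173/107/ 61 173/110/ 62 166/ 96/ 49 197/169/144 221/216/196  54/ 53/ 49  20/ 27/ 33 178/111/ 60 176/108/ 63 168/111/ 63 166/108/ 59 163/106/ 63 167/104/ 60
```

Lifted (1.1 N carried). The needle is over the green mark but about 1.5-2 mm short of its centre, so I add 2 counts and carry it over to the dish.

Emit:
send_rows --pt "0 0 0 0 159" --pt "0 0 -0.005 0 160" --pt "-0.002 0.004 -0.006 0 160" --pt "-0.005 0.01 0 0 160" --pt "-0.009 0.016 0 0 160" --pt "-0.011 0.02 0 0 160" --pt "-0.011 0.02 0 0 160" --pt "-0.011 0.02 0 0 160" --pt "-0.011 0.02 0 0 160" --pt "-0.011 0.02 0 0 160" --pt "-0.011 0.02 0 0 160" --pt "-0.011 0.02 0 0 160"

```text
time_s: 25.3
tcp_pos: [0.5011, 0.0683, 0.0995]
eef_rot: [0.0, 0.991, 0.134, -0.001]
force: [0.8, -0.2, -0.8]
finger_gap: 0.0343
```

Emit:
send_rows --pt "-0.011 0.02 0 0 160" --pt "-0.011 0.02 0 0 160" --pt "-0.011 0.02 0 0 160" --pt "-0.01 0.018 0 0 160" --pt "-0.007 0.014 0 0 160" --pt "-0.005 0.008 0 0 160" --pt "-0.002 0.004 0 0 160" --pt "0 0 0 0 160" --pt "0 0 0 0 160" --pt "0 0 0 0 160"

```text
time_s: 26.3
tcp_pos: [0.4754, -0.0433, 0.0996]
eef_rot: [-0.0, 0.991, 0.136, -0.0]
force: [0.0, -0.2, -0.4]
finger_gap: 0.0343
```

Run:
```python
from h import *
rel(.4762,-.0447,.1,15.5);c0=(.4762+.085*.9636,-.0447+.085*.267,.13);read(c0,25)
q=np.load('last_top.npz')['p'];s=np.load('last_scene.npz')['p']
u,v=map(int,pix('top',c0));a=cv2.resize(q[v-45:v+30,u-25:u+25,::-1],(400,600),interpolation=cv2.INTER_NEAREST)
us,vs=map(int,pix('scene',c0));b=cv2.resize(s[vs-38:vs+37,us-25:us+25,::-1],(400,600),interpolation=cv2.INTER_NEAREST)
print(u,v,us,vs);cv2.imwrite('pics/fin.png',np.hstack([a,b]))
C=q.astype(int)
for vv in range(v-8,v+9): print(vv,' '.join('%3d/%3d/%3d'%tuple(C[vv,x]) for x in range(u-9,u+9)))
```

```text
t 26.3 tcp [ 0.4754 -0.0433  0.0996] yaw 15.59 F [ 0.01 -0.25 -0.44] gap 0.0343 tilt [np.float64(-0.0003), np.float64(-0.0001)]
dx 0.0004 dy 0.0016 dz -0.0004 turn 0.0016
top green None
top red 3 [254.   199.82] axis [0. 1.] len [0.  1.9]
top white 237 [270.92 216.68] axis [0.7  0.72] len [33.5 51.8]
scene green 5 [249.05 163.37] axis [-0.95 -0.31] len [0.5 5.2]
scene red 5 [250.98 162.79] axis [-0.94 -0.35] len [ 0.9 13.2]
scene white 93 [250.39 160.23] axis [-0.54  0.84] len [ 4.6 26.6]
264 204 245 168
196 107/122/138  35/ 67/117  26/ 61/111  21/ 53/102  31/ 60/107  33/ 65/110  24/ 53/106  28/ 49/ 87 165/156/133 154/154/143  50/ 71/107  18/ 49/ 99  25/ 58/103  35/ 62/110  32/ 58/105  34/ 64/113  28/ 59/103  34/ 61/109
197 118/130/131  41/ 75/128  32/ 70/124  25/ 56/101  29/ 57/104  37/ 69/112  15/ 53/ 98  20/ 50/104 109/112/109 195/182/156  90/ 98/118  25/ 54/102  21/ 53/100  25/ 54/103  31/ 57/106  34/ 62/110  26/ 55/100  32/ 57/104
198 132/137/135  47/ 74/121  23/ 55/104  37/ 66/111  28/ 56/104  28/ 55/105  32/ 62/105  16/ 48/ 99  60/ 83/113 167/158/138 152/149/135  44/ 65/103  1
[... 2449 characters left out ...]
/104 145/130/112 146/129/108 145/133/108
210 162/144/119 163/147/120 165/146/125 168/150/129 169/151/124  82/ 81/ 85  42/ 43/ 39  50/ 43/ 37 144/130/107 152/138/113 149/133/111 146/133/111 149/136/110 151/136/113 148/135/110 150/135/109 159/144/119 155/137/114
211 173/155/133 169/154/126 170/150/129 172/157/129 180/162/133 103/ 94/ 89  54/ 51/ 43  50/ 43/ 38 120/104/ 86 152/137/115 155/138/115 161/142/117 155/143/115 158/142/119 157/141/119 158/143/119 159/141/119 164/150/125
212 171/154/127 174/157/134 171/152/130 175/156/134 186/167/138 132/115/ 92  52/ 44/ 36  55/ 48/ 40 108/ 96/ 82 162/141/115 157/142/119 165/148/125 164/146/122 170/151/128 160/142/120 169/153/126 168/150/126 167/150/126
```

Run:
```python
from h import *
s=np.load('last_scene.npz')['p']
a=cv2.resize(s[145:185,225:275,::-1],(750,600),interpolation=cv2.INTER_CUBIC);cv2.imwrite('pics/fin2.png',a)
for P in [(.476+.085*.9636,-.0433+.085*.267,.13),(.476+.115*.9636,-.0433+.115*.267,.115),(.587,-.014,.04)]: print(np.round(pix('scene',P),1))
```

```text
[245.4 168.2]
[257.7 177.4]
[257.5 198.3]
```

View pics/fin2.png

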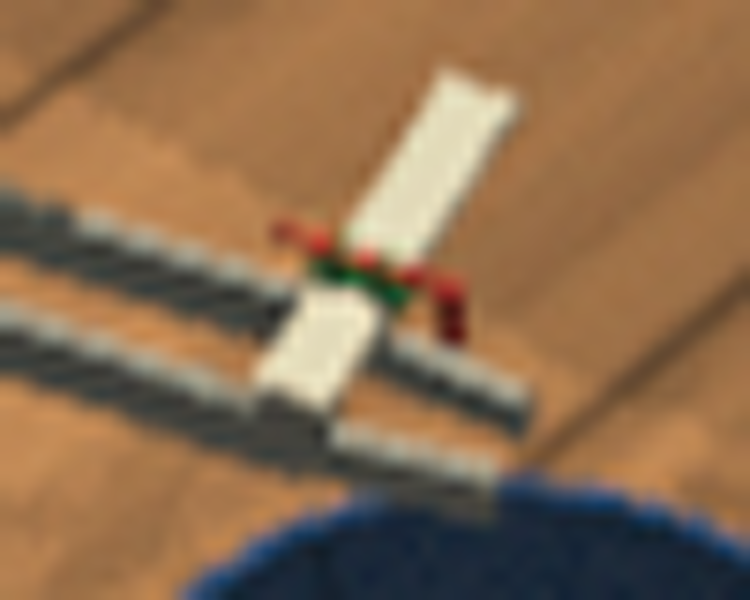

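This view (my last) shows both tips free in the air, near (530,410) and (490,480), at the dish's near rim. The needle crosses the green mark's upper part near (370,260), but parallax makes that uncertain. I'll swing round to a yaw where the top camera sees the scale unobstructed.

Run:
```python
from h import *
print(r.get_state()['joint_pos'].round(2))
t=np.radians(-60);rel(.587-.115*np.cos(t),-.014-.115*np.sin(t),.1,-60)
```

```text
[ 0.32  0.37 -0.34  2.08  0.18  0.72 -1.43]
t 26.4 tcp [ 0.4754 -0.0434  0.0996] yaw 15.59 F [-0.15 -0.38 -0.77] gap 0.0343 tilt [np.float64(-0.0002), np.float64(-0.0001)]
dx 0.0868 dy -0.1097 dz -0.0004 turn 1.3193
```

Emit:
send_rows --pt "0 0 0 -0.05 160" --pt "0 0 0 -0.1 160" --pt "0 0 0 -0.11 160" --pt "0 0 0 -0.11 160" --pt "0 0 0 -0.11 160" --pt "0 0 0 -0.11 160" --pt "0 0 0 -0.11 160" --pt "0 0 0 -0.11 160" --pt "0 0 0 -0.11 160" --pt "0 0 0 -0.08 160" --pt "0 0 0 -0.04 160" --pt "0 0 0 0 160"

```text
time_s: 27.6
tcp_pos: [0.4752, -0.0438, 0.0995]
eef_rot: [-0.0, 0.793, 0.61, -0.0]
force: [-0.0, -0.2, -0.7]
finger_gap: 0.034
```

Emit:
send_rows --pt "-0.004 0.006 0 0 160" --pt "-0.008 0.014 0 0 160" --pt "-0.012 0.02 0 0 160" --pt "-0.012 0.02 0 0 160" --pt "-0.011 0.02 0 0 160" --pt "-0.008 0.014 0 0 160" --pt "-0.003 0.006 0 0 160" --pt "0 0 0 0 160" --pt "0 0 0 0 160"

```text
time_s: 28.5
tcp_pos: [0.5565, -0.1256, 0.0993]
eef_rot: [-0.001, 0.793, 0.609, -0.0]
force: [0.9, 0.5, -1.3]
finger_gap: 0.0343
```

Run:
```python
from h import *
rel(.557,-.125,.1,75);c0=(.579,-.043,.135);read(c0,25)
q=np.load('last_top.npz')['p'];u,v=map(int,pix('top',c0));C=q.astype(int);print(u,v)
for vv in range(v-9,v+8): print(vv,' '.join('%3d/%3d/%3d'%tuple(C[vv,x]) for x in range(u-9,u+10)))
```

```text
t 28.5 tcp [ 0.5565 -0.1256  0.0993] yaw 75.1 F [ 0.86  0.48 -1.29] gap 0.0343 tilt [np.float64(-0.0006), np.float64(-0.0003)]
dx 0.0007 dy 0.0004 dz -0.0007 turn 0.0018
top green 11 [273.5  202.54] axis [-0.98 -0.22] len [1.1 7.5]
top red 8 [270.57 200.57] axis [-0.99 -0.15] len [ 0.7 16.5]
top white 174 [272.26 201.83] axis [-0.03  1.  ] len [13.8 35.4]
scene green 5 [242.01 173.9 ] axis [-0.9   0.44] len [0.6 5.9]
scene red 7 [245.86 170.69] axis [-0.89  0.45] len [ 2.1 11.1]
scene white 127 [239.94 171.84] axis [0.7  0.72] len [ 9.5 29.9]
275 193
184 127/117/ 98 124/117/ 99  87/ 82/ 68  31/ 28/ 27  12/ 12/ 26  17/ 46/ 89  17/ 47/ 89   6/ 37/ 78  26/ 48/ 88  20/ 46/ 85  17/ 42/ 88  26/ 52/ 93  26/ 51/ 92  26/ 54/ 89  22/ 39/ 71   9/ 32/ 55  25/ 38/ 60  21/ 35/ 61  15/ 29/ 54
185  81/ 82/ 82  77/ 73/ 79  34/ 45/ 60  10/ 28/ 54  15/ 33/ 67  20/ 47/ 93  35/ 56/ 87  85/ 85/ 94 101/100/ 95  79/ 80/ 85  42/ 52/ 77  16/ 38/ 71  15/ 37/ 67  21/ 47/ 82  29/ 53/ 93  19/ 42/ 77  18/ 28/ 56  15/ 33/ 56  19/ 31/ 56
186  12/ 40/ 86  17/ 47/ 89  16/ 44/ 86  28/ 56/ 96  17/ 54/ 99  20/ 51/ 97 100
[... 2700 characters left out ...]
/ 92
198  52/ 74/115  15/ 62/120  20/ 73/126  23/ 65/124  11/ 49/111 112/123/143 229/223/193 229/227/195 220/219/187 224/230/203 230/236/205 227/234/200  73/ 95/124  15/ 55/109  29/ 63/120  34/ 63/108  13/ 22/ 39  17/ 21/ 29   3/ 15/ 27
199 142/ 57/ 72 161/ 49/ 89 126/ 54/ 94  81/ 50/100  31/ 54/100 139/165/138 195/198/157 205/200/166 224/203/177 232/227/198 233/232/201 203/206/185  66/ 88/127  21/ 59/118  31/ 65/115  32/ 62/108  19/ 42/ 74  19/ 38/ 68  11/ 20/ 39
200 174/ 25/ 11 214/ 27/ 13 203/ 76/ 61 157/ 63/ 63 129/ 46/ 55 136/113/ 55 150/136/ 81 180/153/116 195/185/148 190/177/150 180/173/142 153/162/142  38/ 73/120  13/ 65/124  19/ 57/102  31/ 62/106  28/ 59/104  27/ 59/106  20/ 42/ 79
```

Run:
```python
from h import *
q=np.load('last_top.npz')['p'];C=q.astype(int)
for vv in range(195,211): print(vv,' '.join('%3d/%3d/%3d'%tuple(C[vv,x]) for x in range(265,283)))
```

```text
195  36/ 69/118  30/ 66/117  34/ 65/117  31/ 65/116  27/ 65/113  27/ 63/120   7/ 44/107 205/214/190 231/232/202 226/229/202 217/226/197 222/226/196 233/237/200 179/194/178  49/ 73/110  19/ 54/108  20/ 54/104  18/ 49/ 93
196  24/ 61/112  33/ 63/118  35/ 68/121  28/ 64/114  29/ 60/117  22/ 56/111  20/ 52/111 230/233/196 232/236/205 221/227/195 221/227/198 222/227/199 237/241/207 134/158/159  35/ 70/118  24/ 60/116  26/ 61/110  28/ 61/109
197  23/ 62/115  19/ 59/114  29/ 65/120  39/ 73/128  33/ 69/125  19/ 53/110  52/ 86/126 228/233/200 228/235/202 222/229/202 222/226/197 223/229/196 246/245/210 101/121/140  23/ 56/112  33/ 65/120  37/ 70/119  24/ 46/ 87
198  88/108/129  52/ 74/115  15/ 62/120  20/ 73/126  23/ 65/124  11/ 49/111 112/123/143 229/223/193 229/227/195 220/219/187 224/230/203 230/236/205 227/234/200  73/ 95/124  15/ 55/109  29/ 63/120  34/ 63/108  13/ 22/ 39
199 158/138/124 142/ 57/ 72 161/ 49/ 89 126/ 54/ 94  81/ 50/100  31/ 54/100 139/165/138 195/198/157 205/200/166 224/203/177 232/227/198 233/232/201 203/206/185  66/ 88/127  21/ 59/118  31/ 65/115  32/ 62/108  19/ 42/ 74

[... 1719 characters left out ...]
/100  30/ 56/104  37/ 63/108  26/ 57/104
208  30/ 63/112  28/ 65/112  37/ 67/121   6/ 45/107 176/189/175 230/234/200 223/229/199 225/228/200 221/226/198 233/235/205 194/205/184  57/ 77/104  20/ 49/ 99  27/ 55/ 99  19/ 53/ 95  36/ 64/107  28/ 55/102  28/ 56/ 99
209  37/ 67/119  32/ 65/117  26/ 62/115  28/ 63/113 200/209/184 226/232/199 226/228/201 223/229/202 220/227/195 235/240/206 173/184/169  46/ 64/ 99  13/ 46/ 94  20/ 51/ 96  27/ 57/100  29/ 58/102  31/ 57/100  24/ 56/ 98
210  37/ 69/117  34/ 66/119  17/ 55/111  53/ 88/124 228/231/195 224/229/195 224/228/196 222/227/201 224/229/198 241/244/209 107/126/135  16/ 44/ 94  21/ 53/100  24/ 55/ 99  29/ 55/ 99  28/ 55/102  34/ 60/108  30/ 61/106
```

In this top view (low parallax) the needle stands over the green mark, about 1 mm past its centre on the squeezed side. I ease it by one count and recheck.

Emit:
send_rows --pt "0 0 0 0 159" --pt "0 0 0 0 159" --pt "0 0 0 0 159" --pt "0 0 0 0 159" --pt "0 0 0 0 159"

```text
time_s: 29.1
tcp_pos: [0.5569, -0.126, 0.0996]
eef_rot: [-0.0, 0.793, 0.609, -0.0]
force: [0.1, 0.1, -2.0]
finger_gap: 0.0347
```

Run:
```python
from h import *
rel(.557,-.125,.1,75)
q=np.mean([capture('top')[0] for _ in range(4)],0);C=q.astype(int)
for vv in range(197,206): print(vv,' '.join('%3d/%3d/%3d'%tuple(C[vv,x]) for x in range(270,277)))
p,d=capture('top');print('dish px',pix('top',(.587,-.014,.04)),'tips px expected',pix('top',(.587,-.014,.112)))
# tip ends: bright/steel vs blue dish along columns
for vv in range(184,210,1): print(vv,''.join('#' if C[vv,x].min()>75 else '.' for x in range(235,285)))
rel(.557,-.125,.1,75)
```

```text
t 29.1 tcp [ 0.5569 -0.126   0.0996] yaw 75.09 F [ 0.11  0.09 -1.97] gap 0.0347 tilt [np.float64(-0.0001), np.float64(-0.0001)]
dx 0.0010 dy -0.0002 dz -0.0004 turn 0.0016
197  22/ 57/114  26/ 61/114 232/235/200 230/236/204 223/228/200 220/226/197 224/229/200
198  13/ 55/116  71/110/130 235/229/198 232/226/197 229/234/205 228/234/207 229/234/202
199  51/ 61/107  77/128/100 175/186/142 186/191/150 202/221/183 188/203/170 233/231/201
200 138/ 54/ 58 124/ 76/ 31 143/ 98/ 32 126/120/ 60 122/143/ 85  55/ 79/ 45 174/160/134
201 144/ 66/ 39 140/ 85/ 30 192/ 86/ 35 162/ 42/ 22 116/ 48/ 22  93/ 19/  6 122/  9/  1
202  29/ 89/ 72  90/156/ 92  65/161/ 84  27/ 80/ 33  28/ 61/ 17 102/ 82/ 28 162/103/ 42
203 117/137/143 203/200/172 185/190/152 153/162/123 150/169/124 109/161/102  51/155/ 72
204 179/191/178 234/239/208 235/228/198 234/224/197 238/228/200 216/211/182 149/153/128
205 199/208/184 228/233/201 223/230/200 225/230/203 225/232/203 242/245/212 188/189/177
dish px (np.float64(259.9220378783407), np.float64(196.50933365624405)) tips px expected (np.float64(260.0853714444098), np.float64(191.
[... 919 characters left out ...]
...........##........#.##.......
201 .................................#................
202 ....................................#.............
203 ...................................######...######
204 ...................................#######..######
205 ...................................#######......##
206 ...................................#######........
207 ..................................########........
208 ..................................#######.........
209 ..................................#######.........
t 29.35 tcp [ 0.5569 -0.126   0.0995] yaw 75.09 F [-0.25  0.16 -0.48] gap 0.0347 tilt [np.float64(-0.0002), np.float64(-0.0001)]
dx 0.0010 dy -0.0002 dz -0.0005 turn 0.0016
```

```bash
python3 -c "
from rig import r
print(r.hand_in())"
```

```text
the job is handed in; nothing more can be done
None
```

I finished the job and handed it in at 29.4 s, well under the 69 s limit; the hand-in gave no verdict.

- **Balls:** the tool can only turn about its own axis, so I rested the cup's lip inside the dish and swung the handle up in a light grip. All five balls rolled out, and a top-camera picture shows all five in the dish.
- **Dipper:** it stands empty and upright at about its old place, clear of the dish. The rim height read 37–39 mm nearly all round, which is level within the depth noise.
- **Tweezers:** lifted by the orange rests and squeezed to a finger gap of 34.7 mm. They are held with the tips near the dish centre. By pose the underside is about 0.11 m up, well above the 0.04 m rim, with nothing else in contact.
- **Red pointer:** the last top-camera pixels show green on both sides of the needle, which is centred to within about 0.5 mm.

**Disagreement:** an earlier, slanted scene-camera view made the needle look about 3 mm short of centre. I put this down to the needle standing above the bar, and trusted the nearly vertical top view. I did not look from the scene camera again after the final one-count adjustment.

I did not touch the bottle, jar or wrench, but I also did not measure them again afterwards.

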